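# Gather the orifice fittings in the tray's pick-out corner

### The job

Swing the hold-down lever clear of the parts tray until it lies parallel to the tray's handle bar, its knob end towards the robot, and leave it there. Then pick the tray up by its handle bar, hold it well clear of the bench (about 10 cm up) and tilt it until all three bronze fittings have slid together into the cut-down corner. Finish still holding the tray up and tilted, with the fittings lying still in that corner, so that I can pick them out; leave the other things on the bench alone.

Things in the scene. Friction and masses are not known exactly. Their poses are not given: they have to be found in the camera images.
- station: Dark steel mounting plate, bolted to the bench, 240 x 200 x 6 mm (x, y, z in its own frame; it spans x -120..120, y -80..120 mm). Origin on the bench, under the middle of where the tray stands; z up. The tray stands on it; the lever's post, 24 mm in diameter and 42 mm high, rises from it at x 30, y 88 mm.
- lever (a joint): Lever angle (rad) about its upright hinge, counter-clockwise from above. 0: along the station's y, short nose to -y over the tray's wall, knob end to +y. 1.57 (the setting wanted): parallel to the station's x, knob end to -x. Range -0.4 to 2.1, starts at -0.25 to 0.3, stays where left (friction 0.12 N m, 1.6 N at the knob), no detent.
- lever_knob (a point): Middle of the lever's upright round black knob, 22 mm in diameter, 40 mm tall (its foot on the lever 50 mm above the bench, its top 90 mm). 75 mm from the hinge axis. It is fixed to the lever and turns with it.
- lever_hinge (a point): Point on the lever's upright hinge axis, in the lever's thickness. The lever is a steel bar 16 mm wide and 8 mm thick, 42 to 50 mm above the bench; it reaches 45 mm from the axis on the nose side and 75 mm on the knob side.
- tray: Loose polished steel parts tray, 180 x 120 mm (own x, y), 0.26 to 0.46 kg, on the station, axes within 0.05 rad of the station's. Origin under the centre of its underside, z up. Walls and floor 4 mm thick; walls 32 mm high, but at the -x -y corner both are cut down to 16 mm for 50 mm from the corner. A fixed bail handle arches over it lengthwise.
- tray_handle (a point): Centre of the tray's handle bar (tray x 0, y 0, z 105 mm), with the tray's axes. The bar runs along the tray's x, 180 mm long, 14 mm wide, 20 mm tall, on flat uprights 14 mm wide at the middle of each short end wall. Grip it here, fingers closing along the tray's y.
- pick_corner (a point): Inner floor corner of the tray at the cut-down walls (tray x -86, y -56, z 4 mm), with the tray's axes: the fittings are to gather here.
- fitting_a: Bronze orifice fitting, loose in the tray, standing on its flange: flange 20 mm in diameter and 6 mm thick, neck 15 mm in diameter, 16 mm tall in all, 30 g. Origin under its flange. Slick on the tray: it starts to slide at about 11 to 14 degrees of tilt; to run along a wall right into the corner, tilt towards the corner by about 30 degrees.
- fitting_b: Bronze orifice fitting, loose in the tray, standing on its flange: flange 20 mm in diameter and 6 mm thick, neck 15 mm in diameter, 16 mm tall in all, 30 g. Origin under its flange. Slick on the tray: it starts to slide at about 11 to 14 degrees of tilt; to run along a wall right into the corner, tilt towards the corner by about 30 degrees.
- fitting_c: Bronze orifice fitting, loose in the tray, standing on its flange: flange 20 mm in diameter and 6 mm thick, neck 15 mm in diameter, 16 mm tall in all, 30 g. Origin under its flange. Slick on the tray: it starts to slide at about 11 to 14 degrees of tilt; to run along a wall right into the corner, tilt towards the corner by about 30 degrees.
- fitting_a_mid (a point): Centre of that fitting, 8 mm above its underside.
- fitting_b_mid (a point): Centre of that fitting, 8 mm above its underside.
- fitting_c_mid (a point): Centre of that fitting, 8 mm above its underside.
- second_stage: Bystander: chrome regulator second-stage body, a drum 68 mm across and 38 mm tall with two stubs, loose on the bench. Origin under its centre.
- jar: Bystander: closed grease jar, 52 mm across, 55 mm tall, loose. Origin under its centre.
- screwdriver: Bystander: screwdriver lying on the bench. Origin underneath it.
- chest: Bystander: shallow wooden drawer chest, 240 x 280 x 75 mm, fixed, its drawer with a brass pull half open towards the robot (the drawer's front about 0.1 m ahead of the chest). Origin under its centre.

How it is judged:
By the outcome, as a careful person would: the job done as asked, in the order asked, and still so for the second after the job is handed in, while the arm keeps its last pose, push and grip.
It also fails if it takes over 54 s, if anything falls off the work surface, if the arm or the gripper's body presses on something with over 40 N, if the wrist force passes 120 N, or if a joint passes its speed limit or range.

### The arm

A 6-joint arm with a two-finger parallel gripper is mounted at the origin on the work surface. World frame = base frame: x ahead of the robot, y to its left, z up, the work surface at z = 0. Lengths are in m, angles in degrees, forces in N, time in s.
With the tool pointing down it reaches from about 0.325 to 0.925 m from the base axis. Payload 3.1 kg.
Tool frame: the origin (TCP) lies at the very end of the fingers, on their centre line; the grasp point (between the pads) lies bot.grasp_offset behind it (bot.grasp_offset is the distance from the TCP to the grasp point, in m); z points along the fingers, x is the direction in which the jaws open and shut, and the axes are right-handed (so a half turn about z gives the same grasp; the last joint's range is limited). The gripper opens to 85 mm and grips with 20 to 120 N. Pads are 22 mm wide; open, the fingers measure 114 mm over their backs; the gripper's body (76 mm by 85 mm) begins 54 mm behind the grasp point. The pads swing forward as they close: fully open they stand 13 mm farther back than shut.
Start: joints at [-6.429, 12.427, 92.441, -0, 75.132, -6.429], TCP at [0.625, 0, 0.2] pointing down, gripper open.
Joint ranges: [-157.48, 157.48], [-44.54, 120.13], [17.64, 146.25], [-64.5, 244.5], [7.68, 150.69], [-147.95, 147.95]. Speed limits (degrees/s): [159.86, 159.86, 180, 180, 180, 180].

### API

Orientations are given as a 3x3 rotation matrix whose columns are the frame's x, y, z axes.
In Python, from plant import bot gives the robot as it stands. The module is installed in compiled form; this text tells all that it offers. Calls block until the motion is done:
- bot.goto(position, orientation): joint-space move of the TCP to a pose.
- bot.movel(position, v=0.15, orientation=None, until_force=None): straight line of the TCP; orientation=None keeps the orientation; v is the mean speed in m/s. With until_force (N) it stops when the force on the tool has changed by that much, and returns True; else False.
- bot.move_j(angles): joint-space move.
- bot.command_gripper(opening, newtons=None): opening from 0.0 (shut) to 1.0 (fully open); newtons is the grip in N (None keeps the last); returns when the fingers have stopped.
- bot.wait(seconds).
- bot.ik(position, orientation): joint angles nearest the present ones, or None.
- bot.state(): the state.
- bot.capture(name): name is "scene" or "side" or "wrist"; returns (picture, depth): 400x640x3 uint8, blue, green, red; 400x640 float32, m along the optical axis (not along the pixel's ray), 0 where there is no reading.
- bot.calibration(name): a dict with "vfov" (degrees; the focal length in pixels is half the picture's height over the tangent of half this angle, whatever the lens; pixels are square), "cx", "cy" (the principal point, pixels), "k1" (the pictures are not rectified: a ray, as slopes to the right and down, at radius r is drawn at 1 + k1 r^2 times it, then the intrinsics apply), "rvec" (rotation vector, rad) and "tvec" (3), from world to camera coordinates, as OpenCV has them. Camera axes: x right, y down, z forward; pixel columns grow to the right and rows downward; lengths in m; the calibration is good to about 2 mm. A picture is of the moment at which its call begins: read the wrist's pose just before it. calibration takes no time and is no camera call; for the wrist camera it gives the pose at the moment of the call.
A pose or a line that the arm cannot do raises bot.Unreachable and nothing moves.
- bot.hand_in(): hands the job in, once; it reports no verdict.
The state is a dict: "time_s": time; "joint_pos": joint angles; "joint_vel": joint speeds; "effort": joint torques, N m; "ee_pos": TCP position; "tool_rot": TCP orientation; "ft_force": force on the tool from outside, world axes, zero at the start; "torque": the same for the moment, N m; "gripper_width": opening from 0.0 (shut) to 1.0 (fully open).
Only numpy, scipy, OpenCV 4.12 (cv2) and the standard library are available. Lean on these libraries where they do the work, as an engineer would, in place of code of your own. Each camera call takes 0.05 s, during which the arm holds its last target. There are 200 camera calls.

## Working session

There is one attempt and no reset: what is moved stays moved. The work goes in short steps, each a Python script; the robot and the scene stay as the last script left them, time stands still between calls to the robot, and variables do not carry over. Pictures are saved under pics/ and viewed, about 8 in all and at most 12, crops included, and the job is handed in when it is done.

```bash
mkdir -p pics
cat > h.py <<'E'
import numpy as np, cv2
from plant import bot
def K(c):
    f=200/np.tan(np.radians(c["vfov"])/2); return f,c["cx"],c["cy"],c["k1"]
def pts(c,uv):
    "rays: camera origin, world dirs (camera z comp 1)"
    f,cx,cy,k=K(c); uv=np.asarray(uv,float).reshape(-1,2)
    d=(uv-[cx,cy])/f; s=d.copy()
    for _ in range(20): s=d/(1+k*(s**2).sum(1,keepdims=True))
    R=cv2.Rodrigues(np.array(c["rvec"],float))[0]; t=np.array(c["tvec"],float).ravel()
    return -R.T@t, np.c_[s,np.ones(len(s))]@R
def plane(c,uv,z):
    o,d=pts(c,uv); return o+d*((z-o[2])/d[:,2])[:,None]
def cloud(c,depth):
    v,u=np.mgrid[:400,:640]; o,d=pts(c,np.c_[u.ravel(),v.ravel()])
    return (o+d*depth.reshape(-1,1)).reshape(400,640,3)
def proj(c,P):
    f,cx,cy,k=K(c); R=cv2.Rodrigues(np.array(c["rvec"],float))[0]
    q=np.atleast_2d(P)@R.T+np.array(c["tvec"],float).ravel(); s=q[:,:2]/q[:,2:]
    return s*(1+k*(s**2).sum(1,keepdims=True))*f+[cx,cy]
E
python3 - <<'E'
from h import *
ims=[]
for n in ("scene","side","wrist"):
    c=bot.calibration(n); im,d=bot.capture(n); np.savez(f"{n}0.npz",im=im,d=d,**{k:np.array(v) for k,v in c.items()})
    cv2.imwrite(f"pics/{n}0.png",im); o,dd=pts(c,[[320,200]]); print(n,o.round(3),dd.round(2),c["vfov"],c["k1"],(d>0).mean())
E
```

```text
scene [1.083 0.324 0.689] [[-0.61 -0.42 -0.67]] 57.08321701336307 -0.07667740971278891 0.9960390625
side [ 0.32  -0.926  0.967] [[ 0.18  0.72 -0.67]] 43.55537028418831 -0.11550341932511611 0.99601953125
wrist [0.625 0.072 0.374] [[-0.02 -0.28 -0.96]] 59.396877789326446 0.0017892479208103543 0.996140625
```

View pics/scene0.png

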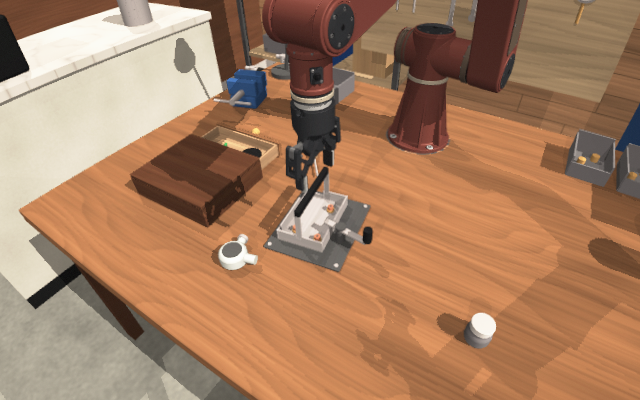

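View pics/side0.png

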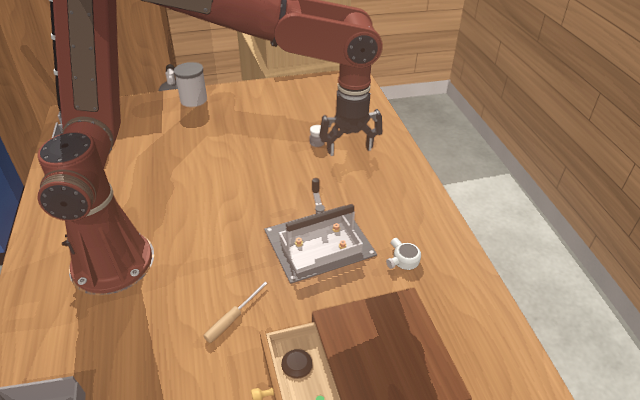

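View pics/wrist0.png

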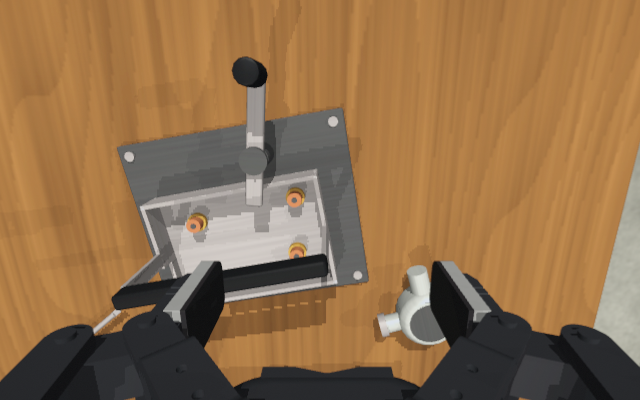

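The views show the station yawed about +10°. In the wrist view, the knob is at (249,72), the post at (254,160) and the bar runs from (117,298) to (327,265). The fittings are near (195,224), (295,199) and (297,252). Next I'll turn these into positions.

```bash
cat > m.py <<'E'
from h import *
def load(n):
    z=np.load(n+"0.npz"); return z["im"],z["d"],{k:z[k] for k in ("vfov","cx","cy","k1","rvec","tvec")}
def rect(P):
    (c,s,a)=cv2.minAreaRect(P[:,:2].astype(np.float32)); return np.array(c),s,a
for n in ("wrist","side","scene"):
    im,d,c=load(n); P=cloud(c,d); x,y,z=P[...,0],P[...,1],P[...,2]
    ok=(d>0)&(x>.4)&(x<.9)&(y>-.2)&(y<.4)
    dark=im.max(2)<90
    # bar
    m=ok&dark&(z>.112)&(z<.14)
    if n=="wrist":
        v,u=np.mgrid[:400,:640]; m&=~(((u>165)&(v>258)&(u<225))|(v>315))&(u<335)
    if n=="scene": m&=(y<.12)
    m=cv2.morphologyEx(m.astype(np.uint8),cv2.MORPH_OPEN,np.ones((2,2)))
    k,l,st,_=cv2.connectedComponentsWithStats(m)
    for i in range(1,k):
        if st[i,4]>60: Q=P[l==i]; print(n,"bar",st[i],*[np.round(q,3) for q in rect(Q)],"z",np.percentile(Q[:,2],[50,95]).round(4))
    m=(ok&dark&(z>.055)&(z<.097)).astype(np.uint8)
    k,l,st,_=cv2.connectedComponentsWithStats(m)
    for i in range(1,k):
        if st[i,4]>25: Q=P[l==i]; print(n,"knob?",st[i],Q[:,:2].min(0).round(3),Q[:,:2].max(0).round(3),"z",np.percentile(Q[:,2],95).round(4))
im,d,c=load("wrist")
print("plate corners",plane(c,[[118,148],[342,108],[368,283]],.006).round(4).tolist())
print("screws",plane(c,[[129,157],[333,121],[358,275]],.006).round(4).tolist())
print("knob top",plane(c,[[246,71]],.09).round(4),"post",plane(c,[[254,160]],.05).round(4))
print("bar ends top",plane(c,[[117,298],[327,265]],.116).round(4).tolist())
print("tray rim corners",plane(c,[[141,206],[317,171]],.038).round(4).tolist())
E
python3 m.py; python3 -c "
from plant import bot;print(bot.grasp_offset)
import cv2;cv2.imwrite('pics/w_crop.png',cv2.resize(cv2.imread('pics/wrist0.png')[40:320,90:390],None,fx=2.1,fy=2.1,interpolation=2))"
```

```text
wrist bar [ 226  258  103   35 2002] [ 0.603 -0.046] [0.234 0.096] 66.481 z [0.1212 0.1225]
wrist bar [113 284  54  27 957] [ 0.499 -0.051] [0.351 0.029] 48.535 z [0.1213 0.1228]
wrist knob? [232  57  36  31 814] [0.553 0.082] [0.574 0.102] z 0.0919
wrist knob? [130 262  24  23 108] [ 0.45 -0.09] [ 0.452 -0.083] z 0.0946
side knob? [313 181   6  11  52] [0.552 0.078] [0.567 0.089] z 0.0873
scene bar [296 168  33  48 334] [0.786 0.09 ] [0.752 0.074] 32.631 z [0.1179 0.1208]
scene knob? [363 227   9  17 130] [0.555 0.083] [0.574 0.103] z 0.0913
plate corners [[0.4062, 0.0226, 0.006], [0.6401, 0.063, 0.006], [0.6729, -0.1352, 0.006]]
screws [[0.4162, 0.0132, 0.006], [0.6311, 0.0501, 0.006], [0.6609, -0.1248, 0.006]]
knob top [[0.5635 0.0922 0.09  ]] post [[0.5571 0.0174 0.05  ]]
bar ends top [[0.45, -0.0873, 0.116], [0.625, -0.057, 0.116]]
tray rim corners [[0.4386, -0.031, 0.038], [0.6152, 0.0046, 0.038]]
0.0187
```

View pics/w_crop.png

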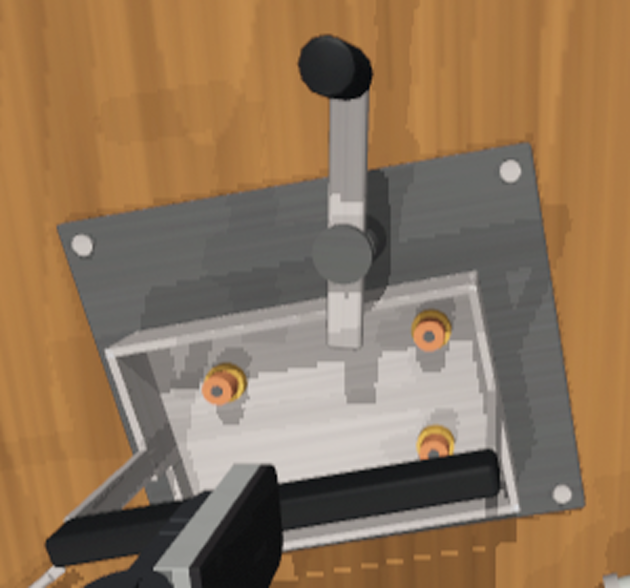

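```bash
cat > lever.py <<'E'
from h import *
H=np.array([.557,.0167]); r=.0755
def rot(phi,s):
    a=np.radians(phi+s*90); x=np.array([np.cos(a),np.sin(a),0]); z=np.array([0,0,-1.]); return np.c_[x,np.cross(z,x),z]
def pos(phi,z): a=np.radians(phi); return [*(H+r*np.array([np.cos(a),np.sin(a)])),z]
if __name__=="__main__":
    print(bot.state()["tool_rot"])
    for s in (1,-1): 
        for phi in (85,140,190): 
            q=bot.ik(pos(phi,.06),rot(phi,s)); print(s,phi,None if q is None else np.round(q,0))
E
python3 lever.py
```

```text
[[ 9.99998108e-01 -3.94028613e-05 -1.94459575e-03]
 [-3.89552186e-05 -9.99999973e-01  2.30235691e-04]
 [-1.94460477e-03 -2.30159503e-04 -9.99998083e-01]]
1 85 None
1 140 [ -1.   7. 115.  -0.  58. 129.]
1 190 [ -8.   5. 117.  -0.  58.  72.]
-1 85 [  2.  15. 106.  -0.  59.   7.]
-1 140 [ -1.   7. 115.  -0.  58. -51.]
-1 190 [  -8.    5.  117.   -0.   58. -108.]
```

Run:
```python
from lever import *
s=-1; f=85
bot.goto(pos(f,.14),rot(f,s))
bot.command_gripper(.65,20)
print("hit",bot.movel(pos(f,.06),v=.1,until_force=8))
bot.command_gripper(.36,20)
fm=0
for phi in np.linspace(85,189.8,10)[1:]:
    bot.movel(pos(phi,.06),v=.06,orientation=rot(phi,s)); fm=max(fm,np.linalg.norm(bot.state()["ft_force"]))
bot.command_gripper(0,20); st=bot.state(); print("w",st["gripper_width"],st["ft_force"],fm)
bot.wait(.2)
bot.command_gripper(.6,20)
bot.movel(pos(189.8,.2),v=.2)
P=np.array([.52,-.13,.32])
bot.goto(P,rot(99.8-90+90,s) if 0 else np.array([[1,0,0],[0,-1,0],[0,0,-1.]]))
c=bot.calibration("wrist"); im,d=bot.capture("wrist")
np.savez("w1.npz",im=im,d=d,**{k:np.array(v) for k,v in c.items()}); cv2.imwrite("pics/w1.png",im)
print(bot.state()["time_s"])
```

```text
hit False
w 9.650300191192337e-05 [-0.63159182  0.11353099 -0.18506184] 1.7466999812460995
9.5
```

View pics/w1.png

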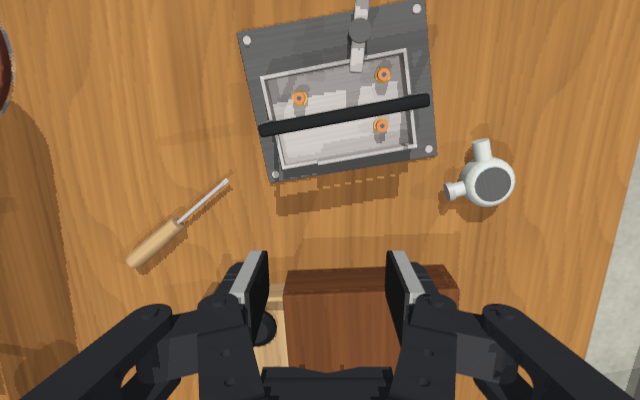

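The lever didn't move: it still points from (357,70) to (362,5), and the fingers closed on nothing. I'll hover at the knob and look before trying again.

Run:
```python
from lever import *
s=-1; f=85
bot.goto(pos(f,.14),rot(f,s)); st=bot.state(); print(st["ee_pos"],pos(f,.14),st["tool_rot"])
c=bot.calibration("wrist"); im,d=bot.capture("wrist"); cc=bot.calibration("scene"); si,_=bot.capture("scene")
print(c["tvec"], pts(c,[[320,200]]))
a=np.hstack([cv2.resize(im,(480,300)), cv2.resize(si[130:280,230:430],(400,300))]); cv2.imwrite("pics/w2.png",cv2.resize(a,(800,273)))
print("proj knob",proj(c,[.5635,.0922,.09]))
```

```text
[0.56462784 0.09128987 0.14114969] [np.float64(0.5635802585774482), np.float64(0.09191269970592678), 0.14] [[ 9.96178691e-01 -8.73115841e-02  2.16869483e-03]
 [-8.73107011e-02 -9.96181004e-01 -4.98751639e-04]
 [ 2.20395939e-03  3.07495489e-04 -9.99997524e-01]]
[-0.555444    0.11485651  0.36256185] (array([0.57140289, 0.16296062, 0.31639173]), array([[-0.04132403, -0.2748182 , -0.96080763]]))
proj knob [[323.5275608  208.26374702]]
```

View pics/w2.png

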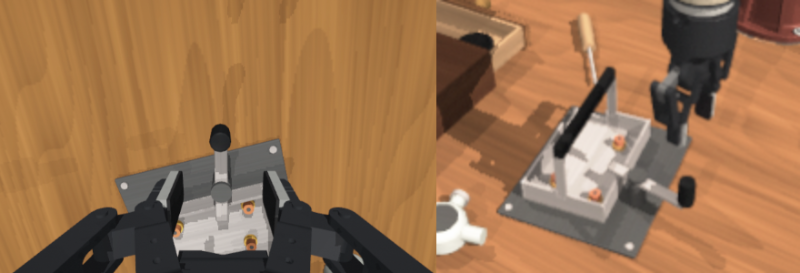

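Run:
```python
from lever import *
s=-1; f=85
bot.command_gripper(.65,20); bot.wait(.2)
im,d=bot.capture("wrist"); c=bot.calibration("wrist"); P=cloud(c,d)
m=(im.max(2)<90)&(P[...,2]>.055)&(P[...,2]<.097)&(P[...,1]>.06)
k,l,st,_=cv2.connectedComponentsWithStats(m.astype(np.uint8))
for i in range(1,k):
    if st[i,4]>100: Q=P[l==i]; print(st[i],Q.min(0).round(3),Q.max(0).round(3))
print("hit",bot.movel(pos(f,.06),v=.1,until_force=8)); print(bot.state()["ee_pos"],bot.state()["gripper_width"])
print(bot.command_gripper(.36,20)); print(bot.state()["gripper_width"],bot.state()["ft_force"])
im,d=bot.capture("wrist"); si,_=bot.capture("scene")
a=np.hstack([cv2.resize(im,(480,300)), cv2.resize(si[130:280,230:430],(400,300))]); cv2.imwrite("pics/w3.png",cv2.resize(a,(800,273)))
```

```text
[ 309  182   32   42 1036] [0.552 0.082 0.056] [0.573 0.104 0.092]
hit False
[0.56434124 0.09194461 0.06069145] 0.6500998778695901
False
0.3609160510551767 [-0.34069305 -0.07463199  0.24546493]
```

View pics/w3.png

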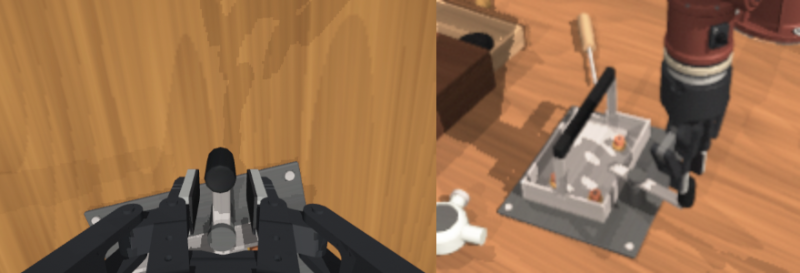

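Run:
```python
import lever; from lever import *
s=-1; f=85
lever.r=.079
bot.movel(pos(f,.058),v=.05); print(bot.command_gripper(0,25)); st=bot.state(); print("w",st["gripper_width"],st["ft_force"],st["time_s"])
if st["gripper_width"]>.1:
  for phi in np.linspace(85,110,4)[1:]:
    bot.movel(pos(phi,.058),v=.05,orientation=rot(phi,s)); st=bot.state(); print(phi,st["gripper_width"],st["ft_force"].round(1) if hasattr(st["ft_force"],"round") else st["ft_force"], st["torque"])
```

```text
False
w 0.0020316429871411173 [0.01244163 1.56906537 1.64459965] 13.25
```

Run:
```python
from lever import *
out=[]
for n,(u0,u1,v0,v1) in {"wrist":(220,420,160,310),"scene":(300,420,150,240),"side":(270,370,120,195)}.items():
    c=bot.calibration(n); im,d=bot.capture(n)
    np.savez(n+"2.npz",im=im,d=d,**{k:np.array(v) for k,v in c.items()})
    e=np.array(bot.state()["ee_pos"]); cr=im.copy()
    for p,col in ((e,(0,0,255)),([.5635,.0922,.09],(0,255,0)),([.5635,.0922,.05],(255,255,0))):
        q=proj(c,p)[0]; cr[int(round(q[1])),int(round(q[0]))]=col
    out.append(cv2.resize(cr[v0:v1,u0:u1],(400,300),interpolation=0))
    P=cloud(c,d)
print(e, bot.state()["tool_rot"])
cv2.imwrite("pics/w4.png",np.vstack([np.hstack(out[:2]),np.hstack([out[2],np.zeros_like(out[2])])]))
```

```text
[0.564328   0.09542752 0.05833537] [[ 9.96188976e-01 -8.72163689e-02  9.10521206e-04]
 [-8.72165044e-02 -9.96189374e-01  1.10102967e-04]
 [ 8.97448769e-04 -1.89095839e-04 -9.99999579e-01]]
```

View pics/w4.png

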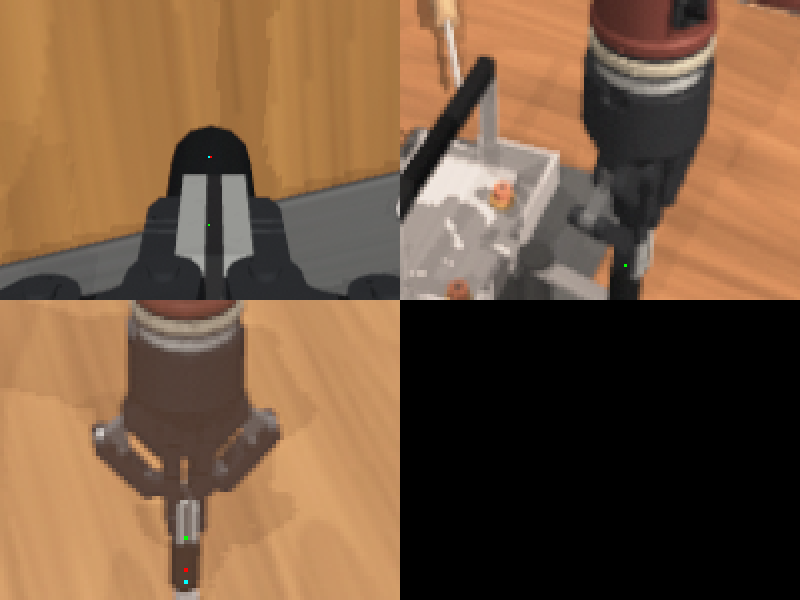

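Run:
```python
from h import *
for n in ("wrist","side"):
    z=np.load(n+"2.npz"); c={k:z[k] for k in ("vfov","cx","cy","k1","rvec","tvec")}; P=cloud(c,z["d"])
    if n=="wrist":
        for v in (226,235,243,246,249,255,265,280): print(v,[P[v,u].round(3).tolist() for u in (314,327,340)],z["im"][v,314])
    else:
        for v in range(168,194,2): print(v,[P[v,u].round(3).tolist() for u in (316,318)],z["im"][v,316])
```

```text
226 [[0.559, 0.102, 0.056], [0.566, 0.103, 0.059], [0.573, 0.08, 0.001]] [38 59 84]
235 [[0.559, 0.102, 0.07], [0.566, 0.103, 0.073], [0.572, 0.098, 0.063]] [25 25 23]
243 [[0.56, 0.102, 0.08], [0.566, 0.103, 0.083], [0.572, 0.099, 0.075]] [24 24 23]
246 [[0.56, 0.102, 0.083], [0.566, 0.103, 0.085], [0.572, 0.099, 0.078]] [27 26 24]
249 [[0.561, 0.107, 0.097], [0.566, 0.107, 0.098], [0.572, 0.106, 0.097]] [148 152 152]
255 [[0.561, 0.107, 0.104], [0.566, 0.107, 0.103], [0.571, 0.106, 0.104]] [148 152 151]
265 [[0.561, 0.107, 0.112], [0.566, 0.107, 0.112], [0.571, 0.106, 0.113]] [148 152 151]
280 [[0.562, 0.107, 0.124], [0.566, 0.106, 0.123], [0.571, 0.106, 0.124]] [148 152 151]
168 [[0.561, 0.085, 0.134], [0.566, 0.081, 0.137]] [64 73 92]
170 [[0.562, 0.087, 0.125], [0.567, 0.086, 0.126]] [167 174 182]
172 [[0.56, 0.082, 0.123], [0.566, 0.081, 0.123]] [ 98 105 119]
174 [[0.561, 0.084, 0.115], [0.566, 0.083, 0.114]] [ 98 106 119]
176 [[0.561, 0.083, 0.108], [0.567, 0.084, 0.106]] [ 99 107 120]
178 [[0.561, 0.085, 0.099], [0.566, 0.083, 0.1]] [ 99 107 120]
180 [[0.561, 0.085, 0.093], [0.567, 0.083, 0.093]] [ 81  90 106]
182 [[0.561, 0.082, 0.088], [0.566, 0.081, 0.088]] [48 61 83]
184 [[0.56, 0.081, 0.082], [0.566, 0.081, 0.08]] [48 61 84]
186 [[0.56, 0.079, 0.076], [0.566, 0.082, 0.073]] [48 61 83]
188 [[0.561, 0.082, 0.066], [0.566, 0.078, 0.068]] [48 62 84]
190 [[0.561, 0.082, 0.059], [0.566, 0.081, 0.059]] [49 63 84]
192 [[0.56, 0.078, 0.055], [0.567, 0.084, 0.049]] [40 53 76]
```

The fingertips measure about z ≈ 0.094, while the reported TCP is at 0.058. So the real tips sit about 36 mm behind the stated TCP, and the fingers closed above the knob. I'll confirm this with a light touch on the knob top (z = 0.090).

Run:
```python
import lever; from lever import *
lever.r=.0755
bot.movel(pos(85,.062),v=.05); bot.wait(.2)
print(bot.movel(pos(85,.045),v=.02,until_force=3)); st=bot.state(); print(st["ee_pos"],st["ft_force"],st["time_s"])
bot.movel(pos(85,.075),v=.1)
```

```text
True
[0.56404315 0.09197194 0.05833823] [-0.38356997 -0.72589471  4.06375008] 14.2583
```

Run:
```python
from lever import *
s=-1; f=85; Z=.029
bot.command_gripper(.65,20)
print("hit",bot.movel(pos(f,Z),v=.1,until_force=8))
bot.command_gripper(.36,20); fm=0
for phi in np.linspace(85,189.8,10)[1:]:
    bot.movel(pos(phi,Z),v=.06,orientation=rot(phi,s)); fm=max(fm,np.linalg.norm(bot.state()["ft_force"]))
bot.command_gripper(0,20); bot.wait(.2); st=bot.state(); print("w",st["gripper_width"],st["ft_force"],fm)
bot.command_gripper(.6,20)
bot.movel(pos(189.8,.2),v=.25)
bot.goto([.53,-.115,.33],np.array([[1,0,0],[0,-1,0],[0,0,-1.]])); bot.wait(.3)
c=bot.calibration("wrist"); im,d=bot.capture("wrist")
np.savez("w5.npz",im=im,d=d,**{k:np.array(v) for k,v in c.items()}); cv2.imwrite("pics/w5.png",cv2.resize(im[0:200,180:500],(800,500)))
P=cloud(c,d);v,u=np.mgrid[:400,:640]
def comp(lo,hi,R):
    m=(im.max(2)<90)&(P[...,2]>lo)&(P[...,2]<hi)&(v<230)
    k,l,st,_=cv2.connectedComponentsWithStats(m.astype(np.uint8))
    for i in range(1,k):
        if st[i,4]>60: 
            Q=P[l==i]; r=cv2.minAreaRect(Q[:,:2].astype(np.float32)*1000); print(R,st[i],np.round(r[0],1),np.round(r[1],1),round(r[2],2),Q.min(0).round(3),Q.max(0).round(3))
comp(.115,.14,"bar"); comp(.08,.1,"knob"); comp(.042,.06,"post")
print(bot.state()["time_s"])
```

```text
hit False
w 0.24964635881677646 [-2.59493856  3.39195347  1.9064566 ] 1.2941535234989696
bar [ 251  107  165   43 2145] [536.5 -73.5] [179.4  14.1] 10.33 [ 0.448 -0.096  0.116] [ 0.626 -0.051  0.124]
knob [274  43  21  22 333] [483.5   4.6] [20.6 20.7] 27.43 [ 0.472 -0.006  0.08 ] [0.494 0.015 0.093]
23.175
```

View pics/w5.png

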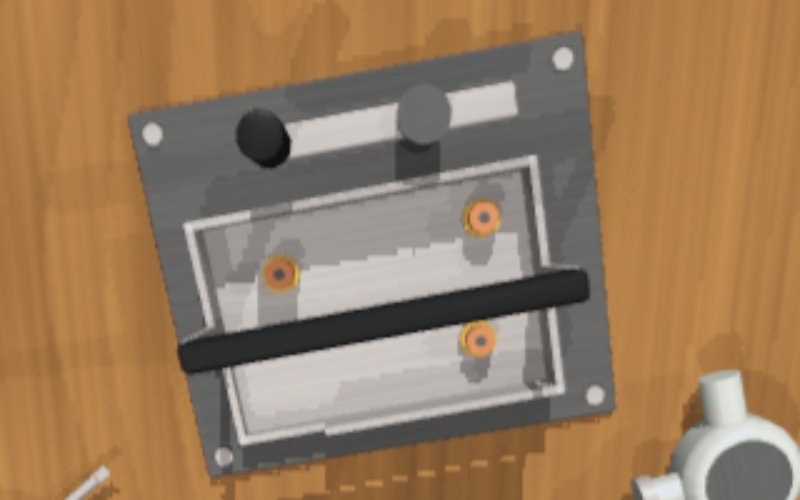

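The lever is now parallel to the bar, within about 1°: the knob is at (265,137) and the post at (424,113) in the crop. The bar is at (0.5365, -0.0735), yaw about 10.2°. Next is the grasp, after checking that the tilt is reachable.

```bash
cat > tr.py <<'E'
from h import *
from scipy.spatial.transform import Rotation as Ro
yaw=np.radians(10.1); B=np.array([.5365,-.0735,.110]); L=.0187+.0317; LIFT=np.array([0,0,.135])
def R0(s):
    x=s*np.array([-np.sin(yaw),np.cos(yaw),0]); z=np.array([0,0,-1.]); return np.c_[x,np.cross(z,x),z]
def tilt(deg,s,ang=225):
    a=yaw+np.radians(ang); d=np.array([np.cos(a),np.sin(a),0]); ax=np.cross([0,0,1],d)
    return Ro.from_rotvec(ax*np.radians(deg)).as_matrix()@R0(s)
def tcp(g,R): return g+L*R[:,2]
E
python3 - <<'E'
from tr import *
for s in (1,-1):
    for t in (0,15,32,36):
        R=tilt(t,s); q=bot.ik(tcp(B+LIFT,R),R); print(s,t,None if q is None else np.round(q,0))
E
```

```text
1 0 [ -15.    3.  104.   -0.   73. -115.]
1 15 [ -23.   -1.  108.   16.   70. -128.]
1 32 [ -32.   -1.  113.   34.   70. -144.]
1 36 None
-1 0 [-15.   3. 104.  -0.  73.  65.]
-1 15 [-23.  -1. 108.  16.  70.  52.]
-1 32 [-32.  -1. 113.  34.  70.  36.]
-1 36 [-34.  -1. 114.  38.  71.  32.]
```

Run:
```python
from tr import *
s=-1; R=R0(s)
bot.command_gripper(.7,20)
bot.goto(tcp(B+[0,0,.06],R),R)
print("hit",bot.movel(tcp(B,R),v=.1,until_force=8))
bot.command_gripper(0,110); bot.wait(.2); st=bot.state(); print("w",st["gripper_width"],st["ft_force"])
bot.movel(tcp(B+[0,0,.02],R),v=.05); bot.wait(.2); print(bot.state()["ft_force"])
bot.movel(tcp(B+LIFT,R),v=.12); st=bot.state(); print(st["gripper_width"],st["ft_force"],st["time_s"])
im,d=bot.capture("side"); i2,_=bot.capture("scene")
cv2.imwrite("pics/l1.png",np.hstack([cv2.resize(im[100:300,230:430],(400,400)),cv2.resize(i2[80:280,220:420],(400,400))]))
```

```text
hit False
w 0.14152765090751046 [-0.84287321  0.85267091  5.40548882]
[-0.57404192  0.16218457 -3.7352581 ]
0.14447271469837022 [-0.09124156  0.41590393 -3.96426227] 28.05
```

View pics/l1.png

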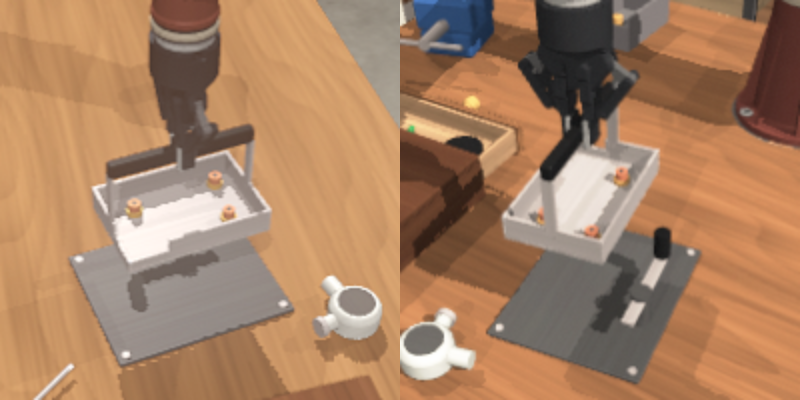

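The tray is held level with all three fittings in it, and the lever has stayed where I left it. Now the slow tilt.

Run:
```python
from tr import *
s=-1
for t in (5,10,14,18,22,26,30,32):
    R=tilt(t,s); bot.movel(tcp(B+LIFT,R),v=.012,orientation=R)
bot.wait(1); st=bot.state(); print(st["gripper_width"],st["ft_force"],st["time_s"])
out=[]
for n in ("side","scene"):
    c=bot.calibration(n); im,d=bot.capture(n); P=cloud(c,d)
    Rt=tilt(32,s)@R0(s).T@np.array([[np.cos(yaw),-np.sin(yaw),0],[np.sin(yaw),np.cos(yaw),0],[0,0,1]])
    o=B+[0,0,.001]+LIFT-Rt@[0,0,.105]; T=(P-o)@Rt
    hsv=cv2.cvtColor(im,cv2.COLOR_BGR2HSV)
    m=(hsv[...,0]<25)&(hsv[...,1]>90)&(np.abs(T[...,0])<.086)&(np.abs(T[...,1])<.056)&(T[...,2]>.006)&(T[...,2]<.03)
    k,l,stt,_=cv2.connectedComponentsWithStats(m.astype(np.uint8))
    for i in range(1,k):
        if stt[i,4]>8: print(n,stt[i],T[l==i].mean(0).round(3))
    q=proj(c,o)[0].astype(int); v0=max(q[1]-110,0);u0=q[0]-100; out.append(cv2.resize(im[v0:v0+200,u0:u0+200],(400,400)))
cv2.imwrite("pics/t1.png",np.hstack(out))
```

```text
0.14650174358860876 [ 0.08421904 -0.01596987 -4.12515589] 32.6917
side [305 208  22  14 108] [-0.061 -0.048  0.016]
scene [306 176  17   9  90] [-0.055 -0.041  0.013]
```

View pics/t1.png

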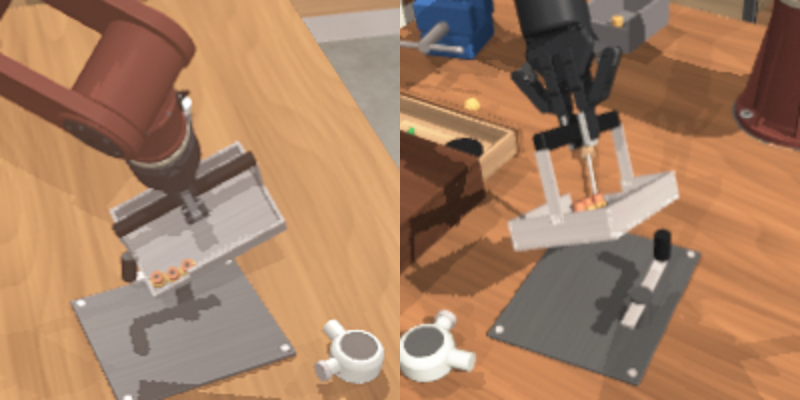

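All three lie in a row against the low wall, starting at the corner (side view: about (158,279), (173,273) and (188,266), with the corner at about (155,290)). I'll check the actual tilt, the contact with the corner, the stillness and the clearance numerically.

Run:
```python
from tr import *
s=-1; Rz=np.array([[np.cos(yaw),-np.sin(yaw),0],[np.sin(yaw),np.cos(yaw),0],[0,0,1]])
Rt=tilt(32,s)@R0(s).T@Rz; o=B+[0,0,.001]+LIFT-Rt@[0,0,.105]; c=bot.calibration("side")
prev=None
for i in range(2):
    im,d=bot.capture("side"); P=cloud(c,d); T=(P-o)@Rt; hsv=cv2.cvtColor(im,cv2.COLOR_BGR2HSV)
    m=(hsv[...,0]<25)&(hsv[...,1]>90)&(np.abs(T[...,0])<.1)&(np.abs(T[...,1])<.07)&(T[...,2]>.004)&(T[...,2]<.03)
    print(T[m].min(0).round(3),T[m].max(0).round(3),m.sum(), "diff",None if prev is None else np.abs(im.astype(int)-prev)[m].max()); prev=im.astype(int)
    bot.wait(.5)
f=(np.abs(T[...,0]-.03)<.04)&(np.abs(T[...,1]+.02)<.025)&(np.abs(T[...,2]-.004)<.012)&(hsv[...,1]<60)
Q=P[f]; n=np.linalg.svd(Q-Q.mean(0),full_matrices=False)[2][2]; n*=np.sign(n[2])
nt=Rz.T@n
print("floor tilt",np.degrees(np.arccos(n[2])),"dir in tray",np.degrees(np.arctan2(nt[1],nt[0])),"h",T[f][:,2].mean())
low=min((o+Rt@[x,y,0])[2] for x in(-.09,.09) for y in(-.06,.06)); print("lowest",low,bot.state()["time_s"])
for cn in ([-.086,-.056,.004],[-.036,-.056,.02],[-.086,-.006,.02]): print(proj(c,o+Rt@np.array(cn)).round(1))
cv2.imwrite("pics/t2.png",cv2.resize(im[170:250,270:390],(780,520),interpolation=cv2.INTER_CUBIC))
```

```text
[-0.088 -0.056  0.005] [-0.031 -0.037  0.025] 117 diff None
[-0.088 -0.055  0.004] [-0.031 -0.037  0.023] 121 diff 16
floor tilt 31.830762522426795 dir in tray -135.17582171128822 h 0.0027633906722853777
lowest 0.10074852412047253 33.8917
[[307.9 223.6]]
[[325.  212.1]]
[[297.8 204.5]]
```

View pics/t2.png

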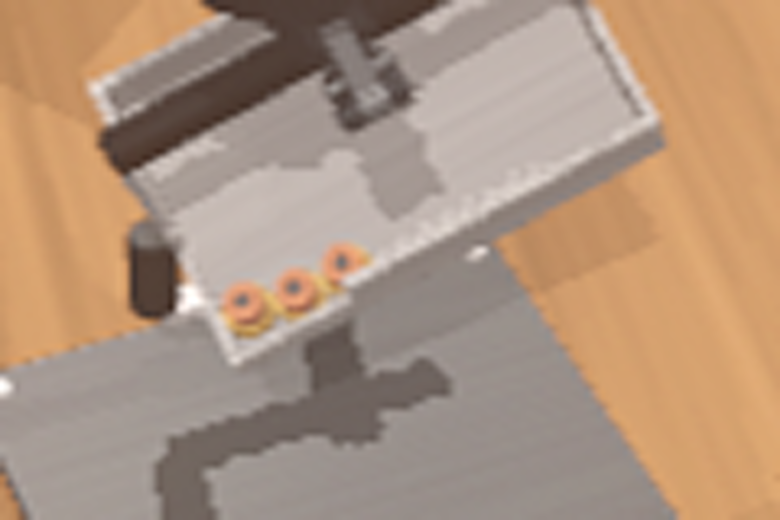

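```bash
python3 -c "
from plant import bot
print(bot.state()['gripper_width'],bot.state()['ft_force']);print(bot.hand_in())"
```

```text
0.14384200624632348 [ 0.25821313  0.39166803 -4.3044566 ]
the job is handed in; nothing more can be done
None
```

The job is handed in at about 34 s. The lever is swung clear, and the arm is still holding the tray up and tilted with all three fittings in the cut-down corner.

- **Lever:** measured from the image after I released it, it is parallel to the handle bar within about 1° (9.4° against 9.8–10.3°), with its knob end towards the robot. The later pictures show it unmoved.
- **Tray:** held by the bar with the 110 N grip I set. The floor tilts 31.8° straight towards the cut-down corner (measured), and by calculation its lowest point is about 10 cm above the bench.
- **Fittings:** they lie in a touching row along the low wall, starting at the corner and reaching about 55 mm from it, so they are not bunched in a triangle. Two pictures 0.5 s apart showed no visible movement.
- **Other objects:** I didn't touch anything else on the bench.

**What disagreed:** the first two tries at the knob closed on nothing. The real fingertips are about 32 mm short of the stated tool point, which I confirmed with a light touch of about 4 N on the knob top. I corrected for this in every later move.

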